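Gauge a pump lever and record the reading

ROBOT

A 6-joint arm with a two-finger parallel gripper is mounted at the origin on the work surface. World frame = base frame: x ahead of the robot, y to its left, z up, the work surface at z = 0. Lengths are in m, angles in rad, forces in N, time in s.
With the tool pointing down it reaches from about 0.2 to 0.875 m from the base axis. Payload 3.4 kg.
Tool frame: the origin (TCP) lies between the finger pads; the fingertips stand 25 mm ahead of it and the grasp point (between the pads) lies 6 mm ahead of it (r.nose_length is the z of the fingertips in the tool frame, in m); z points along the fingers, y is the line along which they close (so a half turn about z gives the same grasp; the last joint's range is limited). The gripper opens to 94 mm and grips with 3 to 60 N. Pads are 16 mm wide; open, the fingers measure 119 mm over their backs; the gripper's body (75 mm by 177 mm) begins 78 mm behind the grasp point.
Start: joints at [0.993, 0.276, 1.505, -0, 1.361, -0.121], TCP at [0.254, 0.516, 0.203] pointing down, gripper open.
Joint ranges: [-2.89, 2.89], [-0.75, 2.08], [0.22, 2.7], [-1.18, 4.32], [0.11, 2.71], [-2.7, 2.7]. Speed limits (rad/s): [2.57, 2.57, 3.14, 3.14, 3.14, 3.14].

INTERFACE

Orientations are given as a unit quaternion [w, x, y, z].
In Python, from plant import r, gripper_to, inverse_kinematics, vision, models, telemetry gives the robot as it stands. Calls block until the motion is done:
- r.move_to(position, orientation): joint-space move of the TCP to a pose.
- r.move_l(position, rot=None, vel=0.15, guard=None): straight line of the TCP; rot=None keeps the orientation; vel is the mean speed in m/s. With guard (N) it stops when the force on the tool has changed by that much, and returns True; else False.
- r.movej(angles): joint-space move.
- gripper_to(opening, f_grip=None): finger opening in m; f_grip is the grip in N (None keeps the last); returns when the fingers have stopped.
- r.hold(seconds).
- inverse_kinematics(position, orientation): joint angles nearest the present ones, or None.
- vision.snapshot(name): name is "scene" or "top" or "wrist"; returns the picture (420x560x3 uint8, red, green, blue); there is no depth.
- vision.get_calibration(name): a dict with "fx", "fy", "cx", "cy" (pixels), "D" ([k1, k2, p1, p2, k3] as OpenCV has them; the pictures are not rectified), "position" and "orientation" of the camera in the world. Camera axes: x right, y down, z forward; pixel columns grow to the right and rows downward; lengths in m; the calibration is good to about 2 mm. A picture is of the moment at which its call begins: read the wrist's pose just before it. get_calibration takes no time and is no camera call; for the wrist camera it gives the pose at the moment of the call.
A pose or a line that the arm cannot do raises r.PlanningError and nothing moves.
- r.sign_off(): hands the job in; it is judged then, once.
Trained networks look in the newest picture that a camera, given by its name, has taken for a name from the list of things; names that differ only in an ending like _2 or _b are one class to them, and where a whole thing is asked for, a point or a joint stands for the part that bears it (a point fixed in the world has none). Each returns a list of dicts, best first, with "score" (0 to 1); they miss things now and then, are a little off and sometimes report something else, mostly with a low value. They report only what shows in the picture. A call takes as long as a camera call. They do not tell look-alikes from the thing itself.
- models.boxes_of(thing, camera): "at" ([x, y, z] in m, in world coordinates, good to about 4 mm: the middle of the surface that is visible of it).
- models.regions_of(thing, camera): "pixels" (420x560 bool, what is visible of it).
- models.mark_of(thing, camera): "at" ([x, y, z] in m, in world coordinates, good to about 4 mm: a listed point, or the origin of a listed thing).
Readings, each from a call of its own:
- telemetry.current_t(): time.
- telemetry.current_joints(): joint angles.
- telemetry.current_dq(): joint speeds.
- telemetry.current_joint_efforts(): joint torques, N m.
- telemetry.current_ee_pos(): TCP position.
- telemetry.current_tool_rot(): TCP orientation.
- telemetry.current_wrist_force(): force on the tool from outside, world axes, zero at the start.
- telemetry.current_torque(): the same for the moment, N m.
- telemetry.current_opening(): finger opening in m.
- telemetry.current_finger_force(): force on a finger pad.
Only numpy, scipy, OpenCV 4.12 (cv2) and the standard library are available. Lean on these libraries where they do the work, as an engineer would, in place of code of your own. Each camera call takes 0.05 s, during which the arm holds its last target. There are 200 camera calls.

TASK

Take the lever with the round boss out of the rack (only its middle can be gripped there), lay it across the wooden rest block and let go, then take it again by its plain end and lay it flat on the height gauge's base with the boss centred under the foot, and let go. Lower the gauge head until the boss has pushed its sprung foot in by about 5 mm, then press the data pedal fully down to its stop to record the reading and release it. The lever stays under the gauge with the foot resting on it; leave the other lever in the rack and the two upright steel fittings standing where they are.

Things in the scene. Friction and masses are not known exactly. Their poses are not given: they have to be found in the camera images.
- lever: aluminium lever to measure, 160 mm long, 0.11-0.22 kg: bar 18 mm wide, 16 mm thick, with a ROUND boss (34 mm diameter, 26 mm high) at one end, flush underneath. Origin: underside, middle of its length; +x along the bar to the boss (plain end at x = -80 mm, boss axis at +63 mm), z up. Starts in one of the rack's two places, underside 28 mm above the bench, boss away from the robot
- boss_top (a point): centre of the top face of the round boss, 63 mm along +x from the lever's origin and 26 mm above its underside
- plain_end (a point): grip point in the plain end of the bar, 62 mm along -x from the lever's origin and 8 mm above its underside
- other_lever: the other lever in the rack, the same bar but its far end is a SQUARE block 34 x 34 x 26 mm; stays where it is. Origin and axes as for the lever
- rack: fixed grey rack, 176 x 176 mm; two levers lie along its x at y = +45 and -45 mm (either may be the round-boss one). Origin: underside centre. Base plate 8 mm high; at both ends (35 to 85 mm from the middle along x) walls stand 2 mm beside each lever, up to 44 mm above the bench, so the ends cannot be gripped; the middle 70 mm is open on both sides down to the plate
- rest_block: fixed dark wooden block on the bench, 90 (x) x 100 (y) x 25 mm high; origin: underside centre. A lever laid across it along x overhangs it by 35 mm at each end
- rest_top (a point): centre of the rest block's top face, 25 mm above the bench
- gauge: fixed grey height gauge. Origin: on the bench, under the foot's axis. Base 90 mm wide (y), 30 mm high, from x = -75 mm (front, towards the robot) to +90 mm; steel column, 24 mm diameter, at x = +65 mm, top 195 mm above the bench. Bring the lever in from the front, under the foot; laid along x its plain end overhangs the front edge
- under_foot (a point): point on the flat top of the gauge base, 30 mm above the bench, exactly under the foot
- head (a joint): travel of the gauge head down its column (m): 0 = top, grows downwards to 0.060; starts at 0 to 0.018. Friction keeps it where it is left; 4 to 8 N on the knob moves it. Head 34 mm wide with a round dial in front (to x = -40 mm; the dial's lower edge is 10 mm above the tip of the free foot)
- knob_top (a point): centre of the top of the black knob (24 mm diameter, 30 mm high) on the head, straight above the foot; 170 mm above the bench at head = 0; push it down or grip it to move the head. It is 78 mm above the tip of the unpressed foot
- foot (a joint): how far the sprung foot is pushed up into the head (m): 0 = free, 0.012 = stop; spring 0.8 N at first plus 0.4 N per mm. With the head at 0 the free tip is 62 mm above the gauge base, so over the 26 mm boss it touches at head = 0.036 and is pushed in by 5 mm at head = 0.041
- foot_tip (a point): underside of the foot's round steel tip, 10 mm diameter
- pedal (a joint): data pedal, a hinged steel plate with a rubber pad (rad): 0 = up (released), 0.2 = down at its stop; a spring brings it back up; about 4 N on the pad starts it and 7 N holds it at the stop
- pedal_pad (a point): press point on top of the pedal's pad (46 mm wide, 40 mm long), 75 mm in front of the hinge; about 43 mm above the bench when up and 28 mm at the stop
- pedal_base: fixed base of the data pedal, 125 x 76 x 10 mm; origin on its underside; the hinge lies at x = +40 mm, 22 mm up, along y, and the plate reaches from it towards -x (the robot)
- fitting_tall: bystander: turned steel fitting standing upright, 34 mm diameter, 60 mm high
- fitting_short: bystander: turned steel fitting standing upright, 34 mm diameter, 40 mm high
Things that resemble listed ones, but are neither listed nor needed, are in the scene too. Leave any green look-alike of the gauge alone.

How it is judged:
On the way, in this order (a step that is already met when the one before it is completed fails the run):
1. the round-boss lever lies flat across the rest block, let go (contact force between the fingers and lever below 0.1 N and horizontal distance between lever and rest_top below 0.04 m and z of lever in the frame of rest_top between -0.003 and 0.004 m and angle between lever's own z axis and vertical below 0.06 rad and linear speed of lever below 0.03 m/s), for 0.2 s.
2. it has been taken again by the plain half of its bar, more than 40 mm from its middle, and lifted at least 5 mm (contact force between the fingers and lever above 1 N and x of the grasp point in the frame of lever below -0.04 m and z of lever in the frame of rest_top above 0.005 m), for 0.1 s.
3. it lies flat on the gauge base, let go, the boss axis within 10 mm of the foot axis (horizontal distance between boss_top and foot_tip below 0.01 m and z of lever in the frame of under_foot between -0.003 and 0.004 m and angle between lever's own z axis and vertical below 0.06 rad and contact force between the fingers and lever below 0.1 N and linear speed of lever below 0.03 m/s), for 0.2 s.
4. the head is lowered so that the boss pushes the foot in by 2.5 to 7.5 mm (horizontal distance between boss_top and foot_tip below 0.01 m and z of lever in the frame of under_foot between -0.003 and 0.004 m and angle between lever's own z axis and vertical below 0.06 rad and value of joint foot between 0.0025 and 0.0075 m), for 0.3 s.
5. the pedal is pressed down to its stop while the gauge reads (all of step 4 and value of joint pedal above 0.175 rad), for 0.1 s.
At the end, for the whole second after the job is handed in: The round-boss lever lies flat on the gauge base, boss axis within 10 mm of the foot axis, and pushes the foot in by 2.5 to 7.5 mm; the pedal, pressed to its stop before, is back up (below 0.03 rad); the other lever has moved under 15 mm and the steel fittings under 25 mm (all of step 4 and value of joint pedal below 0.03 rad and linear speed of lever below 0.02 m/s); the robot touches nothing.
It fails at once if the other lever is moved by more than 15 mm (distance of other_lever from where it was at the start of the episode above 0.015 m).
It fails at once if a steel fitting is moved by more than 25 mm (distance of any of fitting_tall, fitting_short from where it was at the start of the episode above 0.025 m).
It also fails if it takes over 61 s, if anything falls off the work surface, if the arm or the gripper's body presses on something with over 40 N, if the wrist force passes 120 N, or if a joint passes its speed limit or range.

## Working session

There is one attempt and no reset: what is moved stays moved. The work goes in short steps, each a Python script; the robot and the scene stay as the last script left them, time stands still between calls to the robot, and variables do not carry over. Pictures are saved under pics/ and viewed, at most 10 in all, crops included, and the job is handed in when it is done.

```bash
ls; mkdir -p pics; cat > h.py <<'E'
import numpy as np, cv2
from plant import r, gripper_to, inverse_kinematics, vision, models, telemetry
from scipy.spatial.transform import Rotation as R
def save(img,n): cv2.imwrite('pics/'+n,cv2.cvtColor(img,cv2.COLOR_RGB2BGR))
def cam(n):
    c=vision.get_calibration(n); K=np.array([[c['fx'],0,c['cx']],[0,c['fy'],c['cy']],[0,0,1.]])
    o=c['orientation']; M=R.from_quat([o[1],o[2],o[3],o[0]]).as_matrix()
    return K,np.array(c['D'],float),np.array(c['position']),M
def px2w(cm,uv,z):
    K,D,p,M=cm; n=cv2.undistortPoints(np.array(uv,float).reshape(-1,1,2),K,D).reshape(-1,2)
    d=np.c_[n,np.ones(len(n))]@M.T
    return p+d*((z-p[2])/d[:,2])[:,None]
def w2px(cm,P):
    K,D,p,M=cm; P=np.atleast_2d(P)
    return cv2.projectPoints(((P-p)@M).reshape(-1,1,3),np.zeros(3),np.zeros(3),K,D)[0].reshape(-1,2)
def down(yaw): # tool z down, tool y (closing) at angle yaw+90deg from world x
    q=(R.from_euler('z',yaw)*R.from_euler('x',np.pi)).as_quat(); return [q[3],q[0],q[1],q[2]]
E
python3 - <<'E'
from h import *
for n in('scene','top'):
    save(vision.snapshot(n),n+'.png'); c=cam(n); print(n,c[2].round(3),c[3][:,2].round(2))
    for t in['lever','boss_top','plain_end','other_lever','rack','rest_block','rest_top','gauge','under_foot','knob_top','foot_tip','pedal_pad','pedal_base','fitting_tall','fitting_short']:
        print(t,[(np.round(d['at'],3).tolist(),round(d['score'],2)) for d in models.mark_of(t,n)])
print(telemetry.current_t())
E
```

```text
pics
scene [ 1.474 -0.337  0.839] [-0.78  0.22 -0.59]
lever [([0.484, 0.348, 0.029], 0.66)]
boss_top [([0.548, 0.346, 0.053], 0.64)]
plain_end [([0.42, 0.351, 0.037], 0.58)]
other_lever [([0.484, 0.257, 0.028], 0.75)]
rack [([0.483, 0.304, -0.004], 0.62), ([0.524, 0.062, -0.006], 0.52)]
rest_block [([0.525, 0.062, -0.009], 0.67)]
rest_top [([0.53, 0.059, 0.023], 0.92)]
gauge [([0.576, -0.564, 0.002], 0.87), ([0.594, -0.154, -0.001], 0.8)]
under_foot [([0.593, -0.158, 0.028], 0.96), ([0.578, -0.564, 0.03], 0.95)]
knob_top [([0.577, -0.562, 0.17], 0.59), ([0.599, -0.156, 0.154], 0.58)]
foot_tip []
pedal_pad [([0.472, -0.341, 0.04], 0.75)]
pedal_base [([0.501, -0.342, -0.002], 0.74)]
fitting_tall [([0.667, 0.17, 0.002], 0.47), ([0.593, -0.155, 0.003], 0.3)]
fitting_short [([0.388, 0.182, 0.0], 0.4)]
top [ 0.431 -0.062  1.35 ] [ 0.09 -0.02 -1.  ]
lever [([0.386, 0.189, 0.001], 0.56), ([0.479, 0.348, 0.031], 0.54)]
boss_top [([0.546, 0.345, 0.057], 0.86)]
plain_end [([0.415, 0.346, 0.037], 0.7)]
other_lever [([0.48, 0.349, 0.03], 0.6)]
rack [([0.485, 0.301, -0.001], 0.93), ([0.524, 0.059, 0.026], 0.53)]
rest_block [([0.528, 0.052, 0.0], 0.65)]
rest_top [([0.526, 0.057, 0.026], 0.64)]
gauge [([0.597, -0.159, -0.004], 0.86), ([0.577, -0.563, 0.0], 0.76)]
under_foot [([0.6, -0.158, 0.032], 0.86), ([0.578, -0.558, 0.029], 0.79)]
knob_top [([0.579, -0.56, 0.17], 0.69), ([0.589, -0.156, 0.151], 0.56)]
foot_tip [([0.546, 0.343, 0.055], 0.39), ([0.525, 0.056, 0.0], 0.24)]
pedal_pad [([0.472, -0.341, 0.043], 0.8)]
pedal_base [([0.503, -0.341, 0.002], 0.58)]
fitting_tall [([0.664, 0.165, -0.001], 0.62)]
fitting_short [([0.417, 0.347, 0.034], 0.72), ([0.386, 0.186, 0.003], 0.39), ([0.481, 0.353, 0.029], 0.27)]
1.6
```

View pics/scene.png

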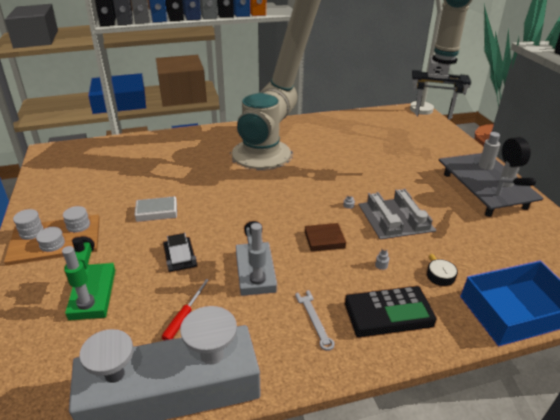

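View pics/top.png

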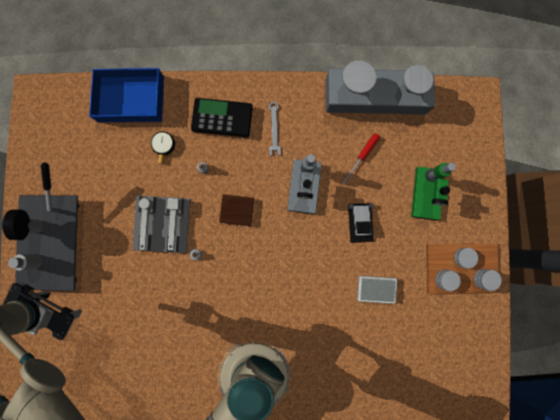

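```bash
python3 - <<'E'
from h import *
t=cv2.imread('pics/top.png');c=cam('top')
def crop(P,w,h,s):
    u,v=w2px(c,P)[0].astype(int); print(u,v); return cv2.resize(t[v-h:v+h,u-w:u+w],None,fx=s,fy=s,interpolation=cv2.INTER_CUBIC)
a=crop([.484,.302,.03],50,60,5); b=crop([.60,-.158,.03],30,60,5); 
cv2.imwrite('pics/crop.png',np.hstack([a[:600],b[:600]]))
E
```

```text
159 223
304 187
```

View pics/crop.png

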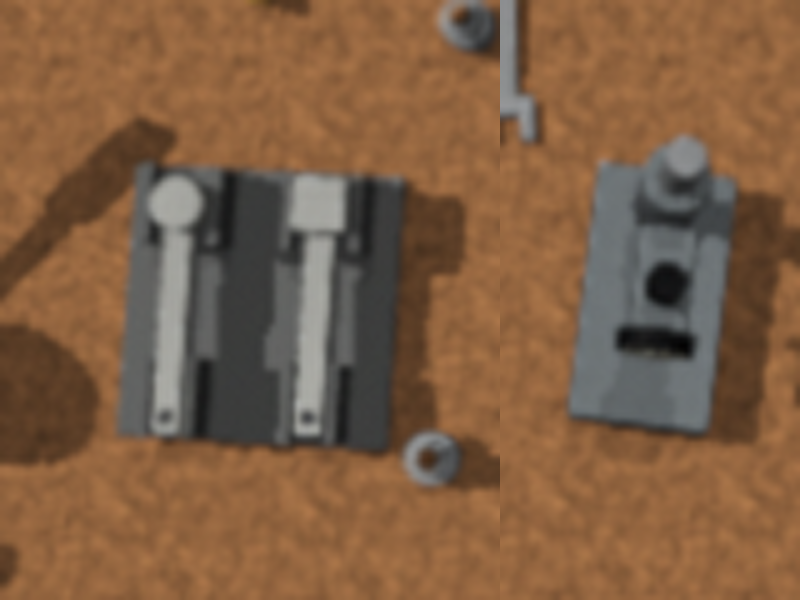

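The pictures show:
- **Levers:** both lie in the rack. The round-boss one is at top (145,225), disc at crop (176,200). The square one is at top (173,225), crop (318,205). The lever to take is the left one (y ≈ +0.347), because its end is a disc.
- **Gauges:** the grey one is at top (304,187) and the green look-alike is at (430,193). The grey one fits.
- **Pedal and rest block:** the pedal is at (361,222) and the rest block at (237,210).
- **Fittings:** they stand at (203,168) and (196,255).

Next I measure the yaws from the masks.

```bash
python3 - <<'E'
from h import *
vision.snapshot('top'); c=cam('top')
# base corners of gauge / rack / from crop (z of top faces)
def cr(P,w,h,pts):
    u,v=w2px(c,P)[0].astype(int); return [(u-w+x/5-.4,v-h+y/5-.4) for x,y in pts]
g=px2w(c,cr([.60,-.158,.03],30,60,[(72,415),(206,430),(98,165),(235,180)]),.03); print('gauge corners',g.round(3).tolist())
l=px2w(c,cr([.484,.302,.03],50,60,[(165,433),(176,200)]),.044); l2=px2w(c,cr([.484,.302,.03],50,60,[(176,200)]),.054)
print('lever',l.round(3).tolist(),l2.round(3))
for t,z in[('rest_block',.025),('lever',.046),('rack',.03),('gauge',.03),('pedal_base',.02),('pedal_pad',.04)]:
    for d in models.regions_of(t,'top')[:2]:
        v,u=np.nonzero(d['pixels']); 
        if len(u)<20: continue
        P=px2w(c,np.c_[u,v],z)[:,:2]; (cx,cy),(w,h),a=cv2.minAreaRect((P*1000).astype(np.float32))
        ev=np.linalg.eigh(np.cov(P.T))[1][:,1]
        print(t,round(d['score'],2),P.mean(0).round(3),'rect',round(cx),round(cy),round(w),round(h),round(a,1),'pca',round(np.degrees(np.arctan2(ev[1],ev[0])),1))
E
```

```text
gauge corners [[0.53, -0.105, 0.03], [0.521, -0.189, 0.03], [0.69, -0.121, 0.03], [0.681, -0.209, 0.03]]
lever [[0.403, 0.352, 0.044], [0.549, 0.349, 0.044]] [[0.548 0.346 0.054]]
rest_block 0.95 [0.53  0.059] rect 529 60 104 94 83.8 pca 71.2
lever 0.91 [0.485 0.347] rect 482 344 156 32 0.3 pca 178.2
lever 0.44 [ 0.607 -0.155] rect 614 -156 89 186 83.1 pca 172.4
gauge 0.96 [ 0.609 -0.157] rect 616 -157 91 189 83.2 pca 172.3
gauge 0.65 [ 0.593 -0.566] rect 596 -575 138 190 83.9 pca 158.7
pedal_base 0.66 [ 0.492 -0.336] rect 492 -336 78 122 90.0 pca -177.5
pedal_base 0.32 [0.665 0.171] rect 666 171 33 32 1.3 pca 65.5
pedal_pad 0.98 [ 0.495 -0.338] rect 496 -339 87 46 3.0 pca -174.7
pedal_pad 0.44 [0.661 0.167] rect 663 168 32 32 1.3 pca 129.0
```

```bash
cat >> h.py <<'E'
d2r=np.radians
def tilt_ori(yaw):
    """down() or its half turn, whichever is nearer to the present tool orientation"""
    q=np.array(telemetry.current_tool_rot())
    return max((down(yaw),down(yaw+np.pi)),key=lambda o:abs(np.dot(o,q)))
E
python3 - <<'E'
from h import *
print(telemetry.current_tool_rot())
Y=d2r(-1.4); O=tilt_ori(Y)
for p,y in[((.484,.347,.16),-1.4),((.529,.059,.16),-6),((.475,-.14,.1),-6),((.597,-.157,.25),-6),((.47,-.34,.1),0)]:
    print([np.round(inverse_kinematics(list(p),down(d2r(y)+k)),2) for k in(0,np.pi)])
E
```

```text
[2.20457309e-05 2.26408616e-01 9.74032409e-01 6.82412806e-05]
[array([ 0.51,  0.33,  1.53, -0.  ,  1.28,  2.1 ]), array([ 0.51,  0.33,  1.53,  0.  ,  1.28, -1.04])]
[array([-0.02,  0.24,  1.67, -0.  ,  1.24,  1.66]), array([-0.02,  0.24,  1.67,  0.  ,  1.24, -1.49])]
[array([-0.43,  0.24,  1.83, -0.  ,  1.07,  1.25]), array([-0.43,  0.24,  1.83,  0.  ,  1.07, -1.89])]
[array([-0.37,  0.32,  1.33, -0.  ,  1.5 ,  1.31]), array([-0.37,  0.32,  1.33,  0.  ,  1.5 , -1.84])]
[array([-0.75,  0.36,  1.65, -0.  ,  1.13,  0.82]), array([-0.75,  0.36,  1.65,  0.  ,  1.13, -2.32])]
```

```bash
python3 - <<'E'
from h import *
O=down(d2r(-1.4)+np.pi); O2=down(d2r(-6)+np.pi)
gripper_to(.05)
r.move_to([.484,.347,.13],O); t0=telemetry.current_t()
print(r.move_l([.484,.347,.042],vel=.15,guard=15))
gripper_to(0.0,40); print('open',telemetry.current_opening(),telemetry.current_finger_force(),telemetry.current_t()-t0)
if telemetry.current_opening()>.012:
    r.move_l([.484,.347,.14],vel=.15)
    r.move_to([.529,.059,.11],O2)
    save(vision.snapshot('top'),'held.png')
    print(r.move_l([.529,.059,.0395],vel=.12,guard=6), telemetry.current_ee_pos(), telemetry.current_wrist_force())
print(telemetry.current_t())
E
```

```text
False
open 0.0008646762122478645 0.23701557191088796 1.6
5.5083
```

```bash
python3 - <<'E'
from h import *
print(telemetry.current_ee_pos(),telemetry.current_tool_rot(),r.nose_length)
a=vision.snapshot('wrist'); b=vision.snapshot('top')[150:300,60:260]
c=cv2.resize(b,(560,420),interpolation=cv2.INTER_CUBIC)
save(np.hstack([cv2.resize(x,(400,300)) for x in(a,c)]),'miss.png')
E
```

```text
[0.48404393 0.34699095 0.04201862] [ 2.70491190e-05  1.22158879e-02  9.99925383e-01 -1.04586401e-06] 0.025
```

View pics/miss.png

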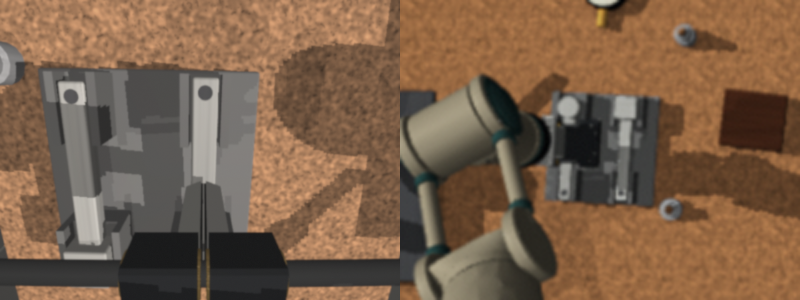

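```bash
python3 - <<'E'
from h import *
c=cam('wrist'); print(c[2],c[3][:,2])
for n,p in[('tip',(.484,.347,.017)),('grasp',(.484,.347,.036)),('levermid top',(.484,.347,.044)),('plain end top',(.404,.349,.044)),('boss',(.547,.346,.054)),('other plain end',(.404,.26,.044))]: print(n,(w2px(c,p)[0]*400/560).round())
print(telemetry.current_opening(),telemetry.current_finger_force(),telemetry.current_wrist_force())
for t in['lever','plain_end']: print([(np.round(d['at'],3),d['score']) for d in models.mark_of(t,'wrist')])
a=vision.snapshot('wrist'); save(cv2.resize(a[180:420,170:400],None,fx=2.5,fy=2.5,interpolation=cv2.INTER_CUBIC),'w2.png')
E
```

```text
[0.40094452 0.34882504 0.22350047] [ 0.28518049 -0.00762739 -0.95844348]
tip [204. 179.]
grasp [204. 188.]
levermid top [204. 192.]
plain end top [204.  81.]
boss [204. 272.]
other plain end [70. 84.]
0.0004041391583565295 0.24982351809740067 [ 0.44028362  0.05108203 -0.07054975]
[(array([0.482, 0.353, 0.027]), 0.68)]
[(array([0.42 , 0.348, 0.034]), 0.85)]
```

View pics/w2.png

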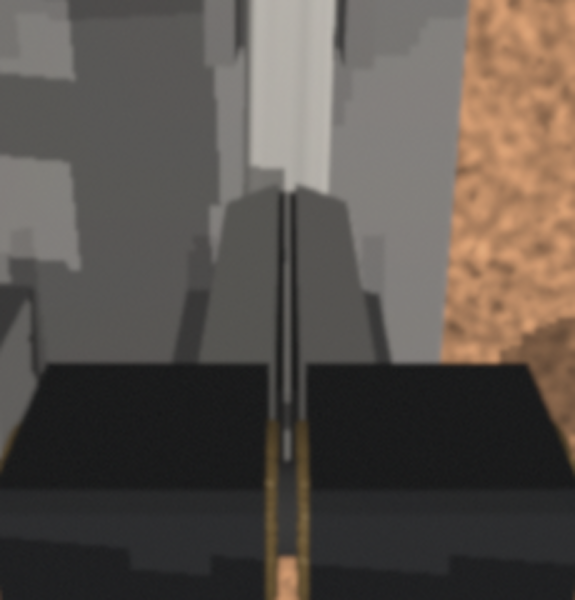

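The wrist crop shows the closed fingertips ending at crop row ~190. That matches z ≈ 0.045, on top of the bar, and not the expected 0.017. I'll probe down to check, then open and look.

```bash
python3 - <<'E'
from h import *
print(r.move_l([.484,.347,.036],vel=.03,guard=3),telemetry.current_ee_pos()[2],telemetry.current_wrist_force())
r.move_l([.484,.347,.043],vel=.15)
gripper_to(.05); print(telemetry.current_opening())
a=vision.snapshot('wrist'); save(cv2.resize(a[180:420,110:460],None,fx=2.2,fy=2.2,interpolation=cv2.INTER_CUBIC),'w3.png')
c=cam('wrist')
for s in(1,-1):
  for x in(.476,.492):print(((w2px(c,(x,.347+s*.025,.018))[0]-[110,180])*2.2).round())
E
```

```text
True 0.04195174280855177 [-0.82911344 -1.33447313  5.56256677]
0.050127950107132294
[477. 125.]
[476. 180.]
[292. 129.]
[295. 184.]
```

View pics/w3.png

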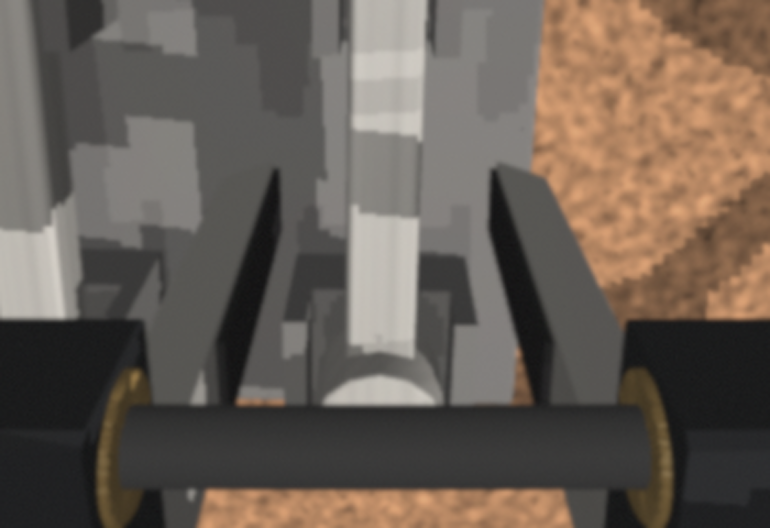

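Contact came at TCP z = 0.042 with the bar top at 0.044, and the picture agrees. The real fingertips are about 2 mm behind the TCP, not 25 mm ahead, so I correct z by about −26 mm everywhere.

```bash
python3 - <<'E'
from h import *
O2=down(d2r(-6)+np.pi)
print(r.move_l([.484,.347,.016],vel=.1,guard=10),telemetry.current_ee_pos()[2])
gripper_to(0.0,45); o=telemetry.current_opening(); print('open',o,telemetry.current_finger_force())
if .014<o<.022:
    w0=telemetry.current_wrist_force()
    r.move_l([.484,.347,.13],vel=.15)
    print('weight',telemetry.current_wrist_force()-np.array(w0),telemetry.current_opening())
    r.move_to([.529,.059,.08],O2)
    print(r.move_l([.529,.059,.0125],vel=.08,guard=4), telemetry.current_ee_pos())
    save(vision.snapshot('scene'),'rest.png')
    for t in['lever','boss_top','plain_end']: print(t,[(np.round(d['at'],3),round(d['score'],2)) for d in models.mark_of(t,'scene')])
print(telemetry.current_t())
E
```

```text
False 0.01555771990976718
open 0.017623674692081343 44.91433382034302
weight [-0.9931613   1.15820716 -4.18886428] 0.017592645470359228
True [0.52824479 0.05952595 0.02292599]
lever [(array([0.524, 0.06 , 0.035]), 0.61), (array([ 0.503, -0.341, -0.003]), 0.3)]
boss_top [(array([0.588, 0.051, 0.06 ]), 0.81)]
plain_end [(array([ 0.524,  0.062, -0.005]), 0.54), (array([0.463, 0.068, 0.039]), 0.52), (array([0.526, 0.063, 0.037]), 0.34)]
11.1167
```

```bash
python3 - <<'E'
from h import *
print(telemetry.current_wrist_force())
p=telemetry.current_ee_pos()
print(r.move_l([.529,.059,.0125],vel=.03,guard=6), telemetry.current_ee_pos(),telemetry.current_wrist_force())
save(cv2.resize(vision.snapshot('scene')[190:290,260:400],None,fx=4,fy=4),'rest.png')
print(telemetry.current_t())
E
```

```text
[-0.54230682  0.06005266  6.02133867]
True [0.52829401 0.05953323 0.02296041] [-0.90514153 -0.60816553  5.72949065]
11.375
```

Forces show it is the fingertips, 10 mm below the bar, that rest on the block. I'll ease the grip open just enough for the bar to slide down between the fingers, which guide it onto the block.

```bash
python3 - <<'E'
from h import *
r.move_l([.529,.059,.0235],vel=.03)
gripper_to(.018,3); gripper_to(.020); gripper_to(.03); r.hold(.2)
gripper_to(.05); 
r.move_l([.529,.059,.14],vel=.25); r.hold(.1)
img=vision.snapshot('top'); 
for cmn in('top','scene'):
    if cmn=='scene': vision.snapshot('scene')
    for t in['lever','boss_top','plain_end']: print(cmn,t,[(np.round(d['at'],3),round(d['score'],2)) for d in models.mark_of(t,cmn)])
q=R.from_euler('z',d2r(-6))
r.move_l([.39,.085,.16],vel=.25)   # back off: wrist camera view of lever
w=vision.snapshot('wrist')
for t in['boss_top','plain_end','lever']: print('wrist',t,[(np.round(d['at'],4),round(d['score'],2)) for d in models.mark_of(t,'wrist')])
s=vision.snapshot('scene')[180:285,260:400]
save(np.hstack([cv2.resize(w,(400,300)),cv2.resize(s,(400,300),interpolation=cv2.INTER_CUBIC)]),'rest2.png')
print(telemetry.current_t())
E
```

```text
top lever []
top boss_top []
top plain_end []
scene lever [(array([0.528, 0.062, 0.025]), 0.84)]
scene boss_top [(array([0.588, 0.053, 0.049]), 0.7)]
scene plain_end [(array([0.463, 0.067, 0.032]), 0.91)]
wrist boss_top [(array([0.585 , 0.0528, 0.0528]), 0.78), (array([0.462 , 0.0658, 0.0356]), 0.64)]
wrist plain_end [(array([0.461 , 0.068 , 0.0325]), 0.95)]
wrist lever [(array([0.5236, 0.0645, 0.0234]), 0.64)]
15.3167
```

View pics/rest2.png

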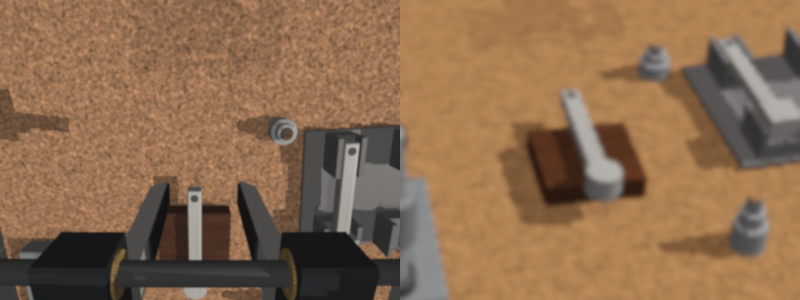

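The lever lies flat across the block: plain end at wrist view (195,195), boss at scene crop (605,180). Now I take the plain end.

```bash
python3 - <<'E'
from h import *
O=down(d2r(-6.4)+np.pi); O2=down(d2r(-6.1)+np.pi)
r.move_to([.4634,.0674,.08],O)
print(r.move_l([.4634,.0674,.011],vel=.12,guard=12),telemetry.current_ee_pos()[2])
gripper_to(0.0,60); o=telemetry.current_opening(); print('open',o,telemetry.current_finger_force())
if .014<o<.022:
    r.move_l([.4634,.0674,.06],vel=.12); r.hold(.2)
    vision.snapshot('scene')
    for t in['lever','boss_top','plain_end']: print(t,[(np.round(d['at'],3),round(d['score'],2)) for d in models.mark_of(t,'scene')])
    r.move_to([.393,-.135,.11],O2); r.hold(.1); print(telemetry.current_opening())
    s=vision.snapshot('scene'); 
    for t in['lever','boss_top','plain_end','foot_tip','knob_top']: print(t,[(np.round(d['at'],3),round(d['score'],2)) for d in models.mark_of(t,'scene')])
    vision.snapshot('top')
    for t in['boss_top','plain_end','under_foot','knob_top']: print('top',t,[(np.round(d['at'],3),round(d['score'],2)) for d in models.mark_of(t,'top')])
    save(cv2.resize(s[160:310,160:360],(800,600),interpolation=cv2.INTER_CUBIC),'pre.png')
print(telemetry.current_ee_pos(),telemetry.current_t())
E
```

```text
False 0.012061117759758079
open 0.017608625670784816 59.985190629959106
lever [(array([0.522, 0.061, 0.072]), 0.68)]
boss_top [(array([0.586, 0.056, 0.094]), 0.79)]
plain_end [(array([0.46 , 0.07 , 0.078]), 0.63)]
0.017637425983738672
lever [(array([ 0.455, -0.14 ,  0.122]), 0.91), (array([ 0.525,  0.061, -0.005]), 0.27)]
boss_top [(array([ 0.519, -0.147,  0.149]), 0.82)]
plain_end [(array([ 0.391, -0.133,  0.132]), 0.65), (array([ 0.598, -0.159,  0.151]), 0.5)]
foot_tip []
knob_top [(array([ 0.577, -0.565,  0.169]), 0.78), (array([0.528, 0.057, 0.024]), 0.69), (array([ 0.602, -0.155,  0.153]), 0.61)]
top boss_top [(array([ 0.519, -0.147,  0.152]), 0.68)]
top plain_end []
top under_foot [(array([ 0.601, -0.161,  0.033]), 0.91), (array([ 0.574, -0.559,  0.028]), 0.56), (array([ 0.505, -0.342, -0.   ]), 0.32)]
top knob_top [(array([ 0.594, -0.157,  0.153]), 0.89), (array([ 0.581, -0.56 ,  0.17 ]), 0.61)]
[ 0.39305248 -0.13494063  0.10998747] 19.6583
```

View pics/pre.png

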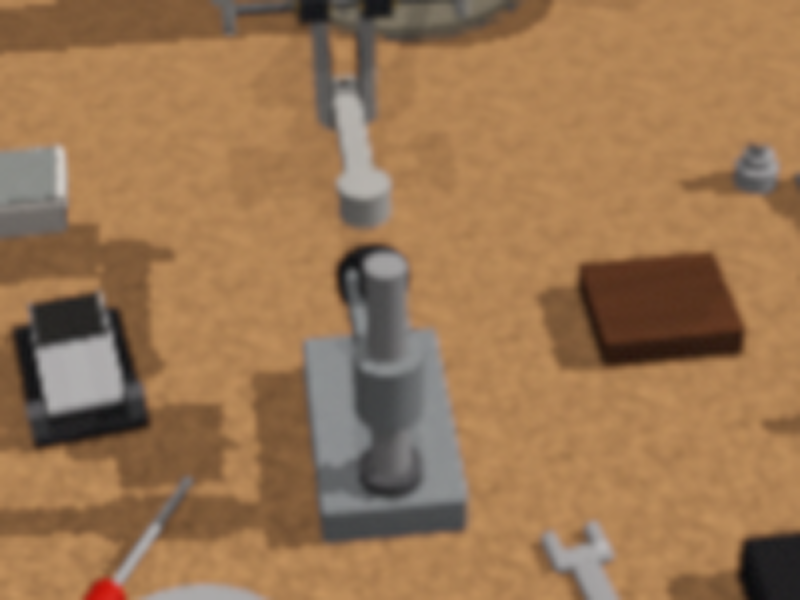

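The lever is held level, with its boss at crop (365,195), lined up with the gauge. I'll slide it in.

```bash
python3 - <<'E'
from h import *
r.move_l([.393,-.1351,.024],vel=.12)
print(r.move_l([.4724,-.1436,.024],vel=.08,guard=8), telemetry.current_ee_pos())
print(r.move_l([.4724,-.1436,.0165],vel=.03,guard=5), telemetry.current_ee_pos(),telemetry.current_wrist_force())
vision.snapshot('scene')
for t in['lever','plain_end','under_foot','knob_top']: print(t,[(np.round(d['at'],3),round(d['score'],2)) for d in models.mark_of(t,'scene')])
print(telemetry.current_t())
E
```

```text
False [ 0.47160415 -0.14331505  0.02386388]
False [ 0.47215173 -0.14358086  0.01642493] [-0.53907719 -0.24150301 -1.1225332 ]
lever []
plain_end []
under_foot [(array([ 0.579, -0.564,  0.026]), 0.62), (array([ 0.596, -0.158,  0.03 ]), 0.6)]
knob_top [(array([ 0.577, -0.56 ,  0.172]), 0.85), (array([ 0.6  , -0.156,  0.153]), 0.73)]
22.325
```

```bash
python3 - <<'E'
from h import *
print(r.move_l([.4724,-.1436,.0125],vel=.02,guard=3), telemetry.current_ee_pos(),telemetry.current_wrist_force())
gripper_to(.024); gripper_to(.045)
r.move_l([.4724,-.1436,.10],vel=.2)
# look from in front/above
r.move_l([.40,-.136,.16],vel=.25)
vision.snapshot('top'); w=vision.snapshot('wrist')
for n in('top','wrist'):
  for t in['lever','boss_top','plain_end','under_foot','foot_tip','knob_top']: print(n,t,[(np.round(d['at'],3),round(d['score'],2)) for d in models.mark_of(t,n)])
s=vision.snapshot('top')
c=cam('top');u,v=w2px(c,[.54,-.15,.03])[0].astype(int)
save(np.hstack([cv2.resize(w,(400,300)),cv2.resize(s[v-45:v+45,u-60:u+60],(400,300),interpolation=cv2.INTER_CUBIC)]),'gz.png')
print(u,v,telemetry.current_t())
E
```

```text
True [ 0.4722076  -0.14373903  0.01509965] [-2.32343663  0.88175735  7.39865312]
top lever [(array([ 0.531, -0.148,  0.032]), 0.62)]
top boss_top [(array([ 0.6  , -0.157,  0.057]), 0.48)]
top plain_end [(array([ 0.464, -0.147,  0.036]), 0.45), (array([ 0.666,  0.169, -0.002]), 0.45)]
top under_foot [(array([ 0.578, -0.559,  0.03 ]), 0.76)]
top foot_tip [(array([0.387, 0.187, 0.002]), 0.22)]
top knob_top [(array([ 0.594, -0.157,  0.153]), 0.88), (array([ 0.581, -0.561,  0.17 ]), 0.67)]
wrist lever [(array([ 0.531, -0.146,  0.03 ]), 0.74)]
wrist boss_top [(array([ 0.594, -0.16 ,  0.056]), 0.7)]
wrist plain_end [(array([ 0.47 , -0.144,  0.036]), 0.94)]
wrist under_foot []
wrist foot_tip []
wrist knob_top []
302 206 25.2833
```

View pics/gz.png

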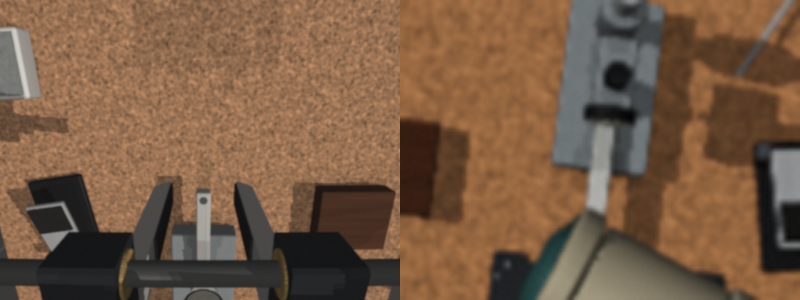

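The lever lies under the foot: the networks put the boss at about (0.595,-0.157) and the foot at about (0.597,-0.157). Next is the knob.

```bash
python3 - <<'E'
from h import *
gripper_to(0.0,20)
r.move_l([.42,-.138,.23],vel=.3); r.move_l([.597,-.157,.21],vel=.25)
f0=np.array(telemetry.current_wrist_force())
r.move_l([.597,-.157,.165],vel=.12)
print('contact',r.move_l([.597,-.157,.13],vel=.03,guard=2.5),telemetry.current_ee_pos(),telemetry.current_wrist_force()-f0)
if telemetry.current_ee_pos()[2]>.138:
    for z in(.1345,.132,.1295,.127):
        g=r.move_l([.597,-.157,z],vel=.02,guard=25); print(g,telemetry.current_ee_pos()[2],telemetry.current_wrist_force()-f0)
print(telemetry.current_t())
E
```

```text
contact True [ 0.59674566 -0.15690929  0.14837109] [-0.21849421 -0.41581369  0.50038089]
False 0.13415521128200072 [-0.71487035  0.2742012  -0.19694334]
False 0.13197534644978773 [0.45195108 0.10903672 1.1386615 ]
False 0.12976279210323766 [-0.1164933  -1.27986809  3.10716585]
False 0.12739786478352091 [ 0.04420184 -1.6027814   4.02911702]
30.225
```

```bash
python3 - <<'E'
from h import *
f=telemetry.current_wrist_force(); r.move_l([.597,-.157,.160],vel=.15); 
print(np.array(f)-telemetry.current_wrist_force())
s=vision.snapshot('scene'); vision.snapshot('top')
for n in('scene','top'):
    for t in('knob_top','boss_top','foot_tip','lever'): print(n,t,[(np.round(d['at'],3),round(d['score'],2)) for d in models.mark_of(t,n)])
save(cv2.resize(s[205:305,210:310],(600,600),interpolation=cv2.INTER_CUBIC),'knob.png')
print(telemetry.current_t())
E
```

```text
[ 0.63808612 -0.74654648  4.93904211]
scene knob_top [(array([ 0.578, -0.558,  0.169]), 0.79)]
scene boss_top [(array([0.529, 0.059, 0.023]), 0.51), (array([0.663, 0.168, 0.001]), 0.18)]
scene foot_tip [(array([0.484, 0.256, 0.025]), 0.46)]
scene lever [(array([ 0.47 , -0.14 ,  0.034]), 0.31)]
top knob_top [(array([0.385, 0.187, 0.002]), 0.74), (array([ 0.594, -0.154,  0.128]), 0.67), (array([ 0.578, -0.562,  0.169]), 0.66), (array([ 0.528, -0.15 ,  0.033]), 0.34)]
top boss_top [(array([ 0.592, -0.156,  0.129]), 0.35)]
top foot_tip []
top lever [(array([ 0.53 , -0.149,  0.032]), 0.54)]
31.0917
```

View pics/knob.png

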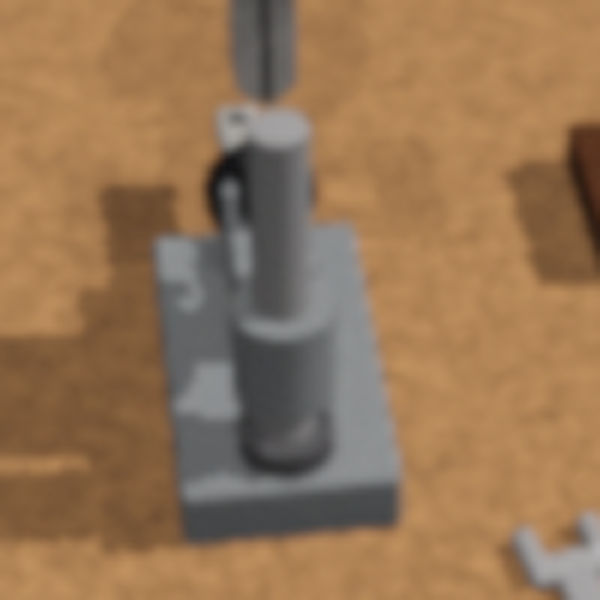

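The head is down: the network gives knob top z ≈ 0.128, which means head ≈ 0.041. Now the pedal.

```bash
python3 - <<'E'
from h import *
r.move_l([.597,-.157,.21],vel=.2); r.move_l([.472,-.341,.12],vel=.2)
r.move_l([.472,-.341,.055],vel=.12); r.hold(.1)
f0=np.array(telemetry.current_wrist_force())
for z in(.034,.028,.0265,.025,.0235):
    g=r.move_l([.472,-.341,z],vel=.03,guard=14); r.hold(.15); f=telemetry.current_wrist_force()-f0
    print(z,g,telemetry.current_ee_pos()[2],f.round(1))
    if g or f[2]>14: break
r.hold(.2)
r.move_l([.472,-.341,.15],vel=.12); r.hold(.3)
vision.snapshot('scene');vision.snapshot('top')
for n in('scene','top'):
    for t in('pedal_pad','knob_top','lever','plain_end','fitting_short','fitting_tall','other_lever'): print(n,t,[(np.round(d['at'],3),round(d['score'],2)) for d in models.mark_of(t,n)])
print(telemetry.current_t())
E
```

```text
0.034 False 0.03429129887111027 [-3.  -0.8  5.3]
0.028 False 0.028437739568763082 [-3.6 -0.6  5.2]
0.0265 False 0.027022916417223576 [-3.1 -1.   6. ]
0.025 False 0.025862967352577655 [-4.4 -0.2  8.6]
0.0235 False 0.02566180033442958 [-5.9  0.7 15.1]
scene pedal_pad [(array([ 0.472, -0.342,  0.041]), 0.97)]
scene knob_top [(array([ 0.578, -0.563,  0.171]), 0.64)]
scene lever []
scene plain_end [(array([ 0.472, -0.144,  0.033]), 0.35)]
scene fitting_short [(array([0.526, 0.059, 0.023]), 0.74), (array([ 0.472, -0.344,  0.042]), 0.71), (array([0.386, 0.182, 0.   ]), 0.53), (array([ 0.471, -0.143,  0.037]), 0.44)]
scene fitting_tall []
scene other_lever [(array([0.48 , 0.254, 0.03 ]), 0.88)]
top pedal_pad [(array([ 0.47 , -0.336,  0.042]), 0.67)]
top knob_top [(array([ 0.596, -0.157,  0.129]), 0.96), (array([ 0.578, -0.559,  0.167]), 0.91)]
top lever [(array([ 0.531, -0.146,  0.032]), 0.72), (array([ 0.601, -0.158,  0.032]), 0.68)]
top plain_end [(array([ 0.469, -0.142,  0.036]), 0.77)]
top fitting_short []
top fitting_tall [(array([ 0.668,  0.167, -0.   ]), 0.52)]
top other_lever [(array([0.475, 0.258, 0.029]), 0.73)]
38.8417
```

The pedal hit its stop (15 N at tip z ≈ 0.028) and came back up. The knob is at 0.129, the lever is in place and nothing is touching. Handing in.

```bash
python3 -c "
from h import *
print(r.sign_off())"
```

```text
the job is handed in; nothing more can be done
None
```

The job is handed in, but sign-off returned no verdict: by my measurements the lever lies under the gauge foot (boss about 2–3 mm off), the foot is pushed in about 4.5 mm, and the pedal went to its stop and came back up. On the rest block I let the lever slide the last 10 mm or so between the fingers, because the fingertips reached the block first.

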